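Load the waiting coin cell into its spring-clip test holder

ROBOT

A 6-joint arm with a two-finger parallel gripper is mounted at the origin on the work surface. World frame = base frame: x ahead of the robot, y to its left, z up, the work surface at z = 0. Lengths are in mm, angles in rad, forces in N, time in s.
With the tool pointing down it reaches from about 275 to 1000 mm from the base axis. Payload 8.4 kg.
Tool frame: the origin (TCP) lies midway between the tips of the shut fingers; the grasp point (between the pads) lies 19 mm behind it; z points along the fingers, y is the line along which they close (so a half turn about z gives the same grasp; the last joint's range is limited). The gripper opens to 85 mm and grips with 20 to 120 N. Pads are 22 mm wide; open, the fingers measure 114 mm over their backs; the gripper's body (76 mm by 85 mm) begins 54 mm behind the grasp point. The pads swing forward as they close: fully open they stand 13 mm farther back than shut.
Start: joints at [-1.264, 0.353, 1.633, -0, 1.155, -0.002], TCP at [189.946, -595.44, 231.281] pointing down, gripper open.
Joint ranges: [-2.63, 2.63], [-0.92, 2.1], [0.06, 2.66], [-1.3, 4.44], [0, 2.69], [-3.02, 3.02]. Speed limits (rad/s): [2.22, 2.22, 2.79, 3.14, 3.14, 3.14].

INTERFACE

Orientations are given as [roll, pitch, yaw] about the fixed x, y, z axes, in that order (R = Rz(yaw) Ry(pitch) Rx(roll)).
In Python, from rig import r gives the robot as it stands.
- The arm moves only by the shell command python3 -m inch 'ROWS' [OPENING] [FORCE]. ROWS is JSON, a list that holds one entry, the list of rows, each a list of 6 numbers: the shift along the tool's x, y, z scaled (see below), then the turn, a rotation vector about the tool's x, y, z scaled (see below). In form: [[[tx, ty, tz, wx, wy, wz], ...]]. A call has 1 to 8 rows; each row is the pose to reach, as a shift and turn from the pose commanded when the call began, along the tool's axes at that moment, turning the shorter way round; what a row does not reach only later rows make up. The controller multiplies each number of a shift by 20 cm and each number of a turn by pi rad. A row lasts 1/12 s, in which the tool goes at most 41.7 mm and 7.16 degrees, less where a joint would pass 70% of its speed; a pose out of reach is approached as far as the arm can. A call with a number of a shift or a turn outside -1 to 1 is refused whole. A call with a gripper value outside its range is refused whole. OPENING is the gripper's target within -1 to 1 (fully open at 1, half-way at 0, shut at -1), set as the call begins (- or left out, the last holds). The fingers move at their own pace and stop on an object; FORCE is the grip in N (left out, the last holds). Time passes only in rows, so rows that repeat a pose let the fingers close. It gives the time, the measured TCP pose, the force, the opening and the grip force at its end, in the units of the state.
- r.sense(): the state, without advancing time (a new reading comes with each control period).
- r.grab_frame(name): name is "side" or "top" or "wrist"; returns the picture (420x560x3 uint8, red, green, blue); there is no depth.
- r.camera_info(name): a dict with "K" (3x3 intrinsics, pixels), "distortion" ([k1, k2, p1, p2, k3] as OpenCV has them; the pictures are not rectified), "rvec" (rotation vector, rad) and "tvec" (3), from world to camera coordinates, as OpenCV has them; the wrist camera has in their place "mount" (4x4, takes a point from camera to tool coordinates, whose origin is the TCP and whose axes are the flange's). Camera axes: x right, y down, z forward; pixel columns grow to the right and rows downward; lengths in mm; the calibration is good to about 2 mm. A picture is of the moment at which its call begins: read the wrist's pose just before it. camera_info takes no time and is no camera call.
- r.sign_off(): hands the job in; it is judged then, once.
The state is a dict: "clock": time; "qpos": joint angles; "qvel": joint speeds; "joint_efforts": joint torques, N m; "eef_pos": TCP position; "tcp_rot": TCP orientation; "contact_force": force on the tool from outside, world axes, zero at the start; "wrist_torque": the same for the moment, N m; "opening": opening from 0.0 (shut) to 1.0 (fully open); "grasp_force": force on a finger pad.
Only numpy, scipy, OpenCV 4.12 (cv2) and the standard library are available. Lean on these libraries where they do the work, as an engineer would, in place of code of your own. Each camera call takes 0.05 s, during which the arm holds its last target. There are 200 camera calls.

TASK

One of the two coin-cell holders on the bench is not loaded yet: its cell lies on the white deck, short of the spring contact. With one fingertip press that holder's thumb bar down and keep it down so that the contact lifts, and with the other fingertip push the cell along the deck beneath the contact until it is right up against the end stop; then let the bar up so that the contact clamps the cell, and draw back. The cell is only to be slid, never picked up or lifted, and the loaded holder and everything else on the bench stay as they are.

Things in the scene. Friction and masses are not known exactly. Their poses are not given: they have to be found in the camera images.
- holder: The holder to load (its cell is not under its contact), fixed to the bench: grey plate 114 mm (x) by 98 mm (y), top 12 mm above the bench; origin at the centre of its underside. +x is the way the cell is pushed, towards the end stop and a row of four black binding posts (27 mm high) at the +x edge. White deck on the -y side, thumb bar on the +y side.
- holder_seat (a point): Point on the deck's top where the underside centre of a loaded cell lies: 12 mm to +x, 24 mm to -y, 16 mm above the holder's origin; axes as the holder's. In this frame the deck reaches from x -68 to +18 mm, y -23 to +23 mm, 4 mm above the grey plate. The contact plunger (brass, 8 mm in diameter) is over x = y = 0, on an arm 10 mm wide that comes from the +y side.
- holder_stop (a point): Foot of the end stop's face, on the deck, 12.25 mm to +x of the seat: the cell's rim rests against it when home (stop 8 mm high). Before it two black guides 5 mm high, inner faces 13.2 mm either side of the seat's centre line, from x -10 to +12 mm of the seat; towards -x they flare to about 19 mm either side at x -25 mm.
- lever: That holder's clip, one steel lever: thumb bar on one side of its hinge pin, contact arm with brass plunger on the other. Origin on the pin, 32 mm to +y of the seat, 11 mm above the deck. The pin runs along the holder's x between aluminium cheeks (tops 37 mm above the bench) at x -54 and +12 mm of the seat. At rest the plunger ends 3 mm above the deck and blocks the cell.
- thumb_bar_top (a point): Middle of the thumb bar's upper face, where it is pressed: 24 mm to -x, 60 mm to +y of the seat; 11.5 mm above the deck's level at rest, 3 mm at clip 0.3, 1 mm fully down. Bar 68 mm along x, 20 mm wide; outer edge tilted up 0.17 rad at rest. A tip may slide along it. Two level fingertips about 60 mm apart serve: one on the bar, one just above the deck behind the cell.
- clip (a joint): Angle of that holder's clip, rad: 0 at rest, grows as the thumb bar goes down, stop at 0.38. The bar's middle sinks about 28 mm and the plunger rises about 32 mm per rad. The cell passes beneath from about 0.16; 0.25 to 0.32 is comfortable. Closed on a cell it reads about 0.15. Sprung: about 3 N on the bar starts it, about 8 N holds it at 0.3.
- cell: The coin cell to be loaded: a plain steel disc 24.5 mm in diameter, 7.7 mm thick, 10 g, lying flat on the deck 25 to 38 mm short of the seat, up to 2.5 mm off its centre line; origin at the centre of its underside, z up.
- clip2 (a joint): Clip of the other, loaded holder (identical): about 0.15 with its cell clamped. To be left alone.
- cell2: The cell clamped in the loaded holder; to be left alone.
- holder2: The other holder, already loaded, of the same make; origin and axes as for the first. To be left alone.
- tweezers: Steel tweezers 130 mm long, 9 mm high, lying between the holders; to be left alone.
- cell_tray: White tray of coin cells, 70 by 130 mm, 18 mm high, beyond the holders; to be left alone.
- multimeter: Orange hand-held meter, 150 by 74 mm, 42 mm high, on the left; to be left alone.
- solvent_bottle: Amber bottle, 48 mm in diameter, 95 mm high, on the right; to be left alone.
- screwdriver: Blue-handled screwdriver, 160 mm long, on the left; to be left alone.
- marker: Marker pen, 110 mm long, 14 mm high, on the right; to be left alone.

How it is judged (in metres and radians):
On the way, in this order (a step that is already met when the one before it is completed fails the run):
1. a finger holds the thumb bar down, the contact lifted clear, with the cell still short of the contact (value of joint clip above 0.18 rad and contact force between the fingers and lever above 0.5 N and x of cell in the frame of holder_seat below -0.014 m), for 0.2 s.
2. the cell is up against the end stop while a finger still holds the bar down (value of joint clip above 0.155 rad and contact force between the fingers and lever above 0.5 N and x of cell in the frame of holder_seat above -0.0025 m), for 0.1 s.
At the end, for the whole second after the job is handed in: The cell lies flat on the deck against the end stop (within 2.5 mm of the seat along the deck, 3 mm across), the bar is let up and the contact presses on the cell (more than 1 N, clip at about 0.15 rad), all at rest; the other holder is still loaded (x of cell in the frame of holder_seat between -0.0025 and 0.002 m and y of cell in the frame of holder_seat between -0.003 and 0.003 m and angle between cell's own z axis and vertical below 0.06 rad and contact force between lever and cell above 1 N and value of joint clip between 0.11 and 0.185 rad and linear speed of cell below 0.01 m/s and distance of cell2 from where it was at the start of the episode below 0.004 m and value of joint clip2 between 0.11 and 0.185 rad); the robot touches nothing.
It fails at once if the cell is lifted or tipped up (z of cell in the frame of holder_seat above 0.006 m or angle between cell's own z axis and vertical above 0.35 rad).
It fails at once if the cell is pushed off the deck (z of cell in the frame of holder_seat below -0.003 m).
It fails at once if the loaded holder is disturbed (distance of cell2 from where it was at the start of the episode above 0.006 m or value of joint clip2 above 0.21 rad).
It fails at once if something else on the bench is knocked or moved (distance of any of tweezers, cell_tray, multimeter, solvent_bottle, screwdriver, marker from where it was at the start of the episode above 0.015 m).
It also fails if it takes over 38 s, if anything falls off the work surface, if the arm or the gripper's body presses on something with over 40 N, if the wrist force passes 120 N, or if a joint passes its speed limit or range.

## Working session

There is one attempt and no reset: what is moved stays moved. The work goes in short steps, Python scripts to look and compute and a shell command to move; the robot and the scene stay as the last step left them, time stands still between calls to the robot, and variables do not carry over. Pictures are saved under pics/ and viewed, at most 10 in all, crops included, and the job is handed in when it is done.

```bash
ls; mkdir -p pics
python3 - <<'E'
from rig import r
import cv2
print(r.sense())
for n in ("top","side"):
    im=r.grab_frame(n); cv2.imwrite(f"pics/{n}0.png",im[:,:,::-1])
    c=r.camera_info(n); print(n,c)
print(r.camera_info("wrist"))
E
```

```text
pics
{'clock': 0.0, 'qpos': array([-1.26441224e+00,  3.53663690e-01,  1.63415317e+00,  2.64537912e-05,
        1.15516813e+00, -2.40263568e-03]), 'qvel': array([ 0.0007592 , -0.00076789, -0.00087044, -0.00015675, -0.0005915 ,
       -0.00025067]), 'joint_efforts': array([ 2.09699261e-03, -6.05240107e+01, -3.42064154e+01,  1.70153658e-04,
        9.52205941e-03,  1.09241640e-05]), 'eef_pos': array([ 189.80164528, -594.9820057 ,  230.54381962]), 'tcp_rot': array([-3.14020039e+00, -2.75318779e-05,  3.08776009e-01]), 'contact_force': array([ 0.23787687,  0.40613727, -0.53771295]), 'wrist_torque': array([0.01405153, 0.07645123, 0.0508859 ]), 'grasp_force': 0.0, 'opening': 0.9975761798173484}
top {'K': array([[426.64452851,   0.        , 277.09511414],
       [  0.        , 426.64452851, 211.54242154],
       [  0.        ,   0.        ,   1.        ]]), 'distortion': array([-0.11743776,  0.        ,  0.        ,  0.        ,  0.        ]), 'rvec': array([ 2.14290841, -2.16174529,  0.17289707]), 'tvec': array([-1.13721935e-01,  5.72969841e+02,  1.14951017e+03])}
side {'K': array([[504.1765
[... 234 characters left out ...]
y([ 2.22076278, -0.09648815,  0.04726601]), 'tvec': array([-560.96317292,   73.08438226, 1168.29638925])}
{'K': array([[308.50396926,   0.        , 279.55236937],
       [  0.        , 308.50396926, 205.82337934],
       [  0.        ,   0.        ,   1.        ]]), 'distortion': array([0.00710737, 0.        , 0.        , 0.        , 0.        ]), 'mount': array([[ 2.93728999e-04, -9.59384441e-01, -2.82101768e-01,
         7.16275493e+01],
       [ 9.99999924e-01,  3.53621528e-04, -1.61395710e-04,
         1.00239091e+00],
       [ 2.54597792e-04, -2.82101700e-01,  9.59384473e-01,
        -1.42539584e+02],
       [ 0.00000000e+00,  0.00000000e+00,  0.00000000e+00,
         1.00000000e+00]])}
```

View pics/top0.png

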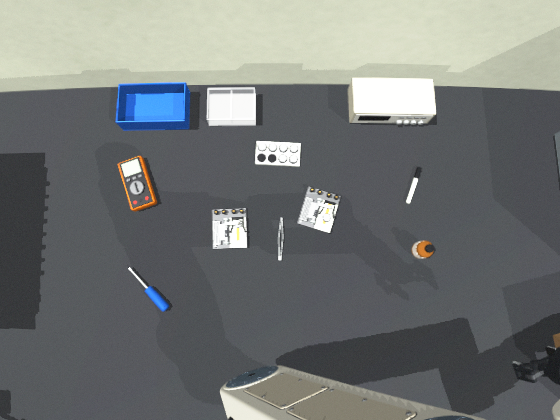

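View pics/side0.png

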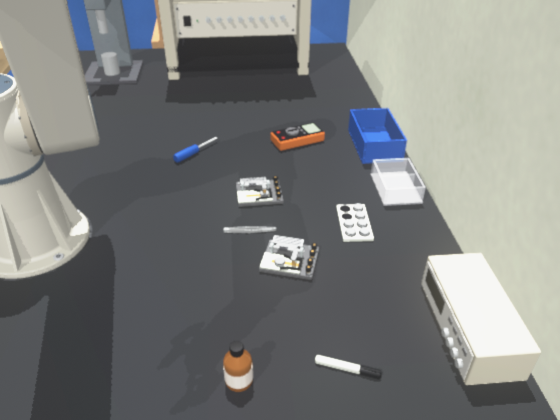

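Top view: holders at about px (230,228) and (319,210), with their posts away from the robot. The tweezers lie at (281,238) between them. I'll enlarge both holders to see which is loaded.

Run:
```python
import cv2,numpy as np
t=cv2.imread("pics/top0.png");s=cv2.imread("pics/side0.png")
a=cv2.resize(t[175:260,195:355],(800,425),interpolation=cv2.INTER_CUBIC)
b=cv2.resize(s[165:290,215:335],None,fx=1,fy=1)
cv2.imwrite("pics/crop_top.png",a)
b=np.hstack([cv2.resize(s[170:212,228:292],(400,262),interpolation=3),cv2.resize(s[232:282,255:325],(400,262),interpolation=3)])
cv2.imwrite("pics/crop_side.png",b)
```

```text
(no output)
```

View pics/crop_top.png

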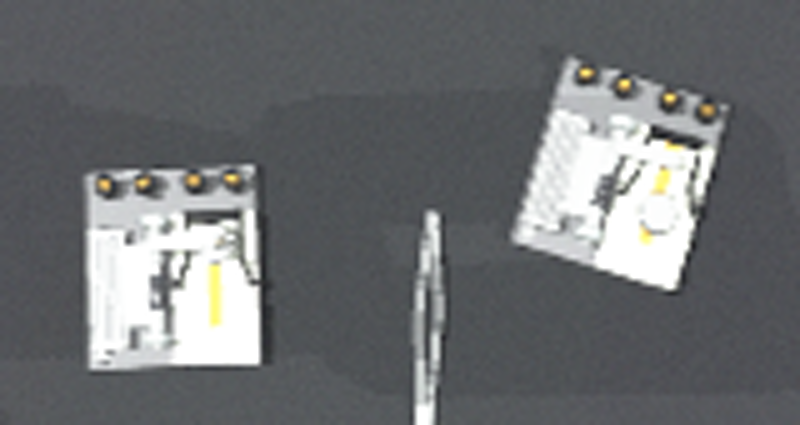

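View pics/crop_side.png

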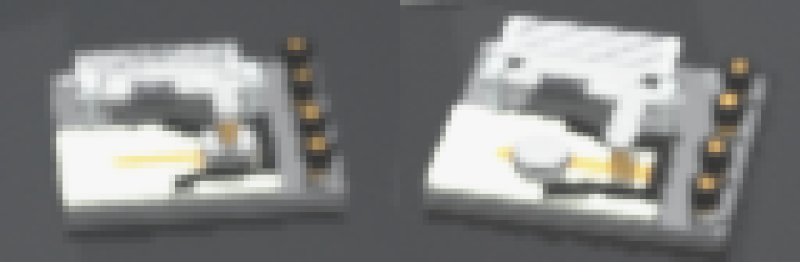

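The right-hand holder is the unloaded one: its cell shows clear of the contact at crop (658,213). The left cell sits under its plunger. Next: estimate the pose from the plate corners.

```bash
cat > h.py <<'E'
import cv2,numpy as np
from scipy.spatial.transform import Rotation as R
def cast(c,px,z,T=None):
    """pixels -> world points on plane z; T (4x4 cam->world) for wrist"""
    px=np.asarray(px,float).reshape(-1,1,2)
    d=cv2.undistortPoints(px,c["K"],c["distortion"]).reshape(-1,2)
    d=np.c_[d,np.ones(len(d))]
    if T is None:
        Rw=cv2.Rodrigues(c["rvec"])[0]; o=-Rw.T@c["tvec"]; d=d@Rw
    else: o=T[:3,3]; d=d@T[:3,:3].T
    return o+d*((z-o[2])/d[:,2])[:,None]
def wristT(s,c):
    T=np.eye(4);T[:3,:3]=R.from_euler("xyz",s["tcp_rot"]).as_matrix();T[:3,3]=s["eef_pos"]
    return T@c["mount"]
E
python3 - <<'E'
from rig import r
from h import *
c=r.camera_info("top")
f=lambda p:np.array(p)/5+[195-.4,175-.4]
C=cast(c,f([(568,57),(728,103),(675,290),(513,240)]),12)
print(C.round(1)); print([round(np.linalg.norm(C[i]-C[i-1]),1) for i in range(4)])
P=cast(c,f([(586,73),(625,86),(670,100),(707,110)]),27);print(P.round(1))
print("cell",cast(c,f([(658,213)]),23.7).round(1))
o=C.mean(0);y=(C[0]-C[1])+(C[3]-C[2]);x=(C[0]-C[3])+(C[1]-C[2])
print(o,np.arctan2(x[1],x[0]),np.arctan2(-y[0],y[1]))
yv=P[0]-P[3];print(np.arctan2(-yv[0],yv[1]))
E
```

```text
[[ 651.4  -96.4   12. ]
 [ 623.7 -188.7   12. ]
 [ 515.4 -154.8   12. ]
 [ 545.   -62.7   12. ]]
[np.float64(111.6), np.float64(96.4), np.float64(113.4), np.float64(96.8)]
[[ 638.9 -105.1   27. ]
 [ 631.2 -127.3   27. ]
 [ 622.9 -152.9   27. ]
 [ 616.9 -173.9   27. ]]
cell [[ 558.3 -144.7   23.7]]
[ 583.87722044 -125.6286926    12.        ] -0.30474821630316107 -0.30065042440184225
-0.30822394057791236
```

```bash
python3 -m inch '[[[0.2,-0.15,0,0,0,0],[0.4,-0.3,0,0,0,0],[0.6,-0.45,0,0,0,0],[0.8,-0.6,0,0,0,0],[0.8,-0.6,0,0,0,0],[0.8,-0.6,0,0,0,0]]]' 0.06
python3 -m inch '[[[0.2,-0.15,0,0,0,0],[0.4,-0.3,0,0,0,0],[0.6,-0.45,0,0,0,0],[0.8,-0.6,0,0,0,0],[0.8,-0.6,0,0,0,0],[0.8,-0.6,0,0,0,0]]]'
```

```text
clock: 0.6
eef_pos: [308.1, -427.8, 230.9]
tcp_rot: [-3.139, -0.001, 0.312]
contact_force: [0.2, -0.2, -0.2]
opening: 0.533
grasp_force: 0.0
clock: 1.1
eef_pos: [424.3, -265.7, 231.2]
tcp_rot: [-3.14, -0.001, 0.312]
contact_force: [-0.5, 0.4, 0.0]
opening: 0.534
grasp_force: 0.0
```

```bash
python3 -m inch '[[[0.2,-0.145,0.14,0,0,0.04],[0.4,-0.29,0.28,0,0,0.08],[0.6,-0.435,0.42,0,0,0.12],[0.8,-0.575,0.55,0,0,0.16],[0.8,-0.575,0.55,0,0,0.195],[0.8,-0.575,0.55,0,0,0.195],[0.8,-0.575,0.55,0,0,0.196],[0.8,-0.575,0.55,0,0,0.196]]]'
python3 - <<'E'
from rig import r
import cv2
s=r.sense();print(s["eef_pos"],s["tcp_rot"],s["qpos"],s["contact_force"])
im=r.grab_frame("wrist");cv2.imwrite("pics/w1.png",im[:,:,::-1])
E
```

```text
clock: 1.77
eef_pos: [539.1, -110.9, 120.1]
tcp_rot: [3.141, 0.002, -0.304]
contact_force: [-0.5, 0.2, 1.1]
opening: 0.53
grasp_force: 0.0
[ 539.06310639 -110.90156153  120.06882773] [ 3.14102009e+00  2.33197396e-03 -3.04464718e-01] [-2.05413592e-01  3.73923394e-01  1.88780083e+00 -4.39214554e-04
  8.82245640e-01  1.67012627e+00] [-0.4728054   0.22283752  1.1138673 ]
```

View pics/w1.png

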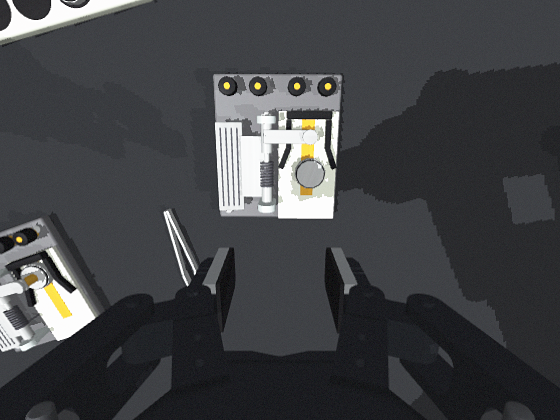

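Wrist view: the cell is at (310,173) and the thumb bar is at x 218–243, y 122–212. The plate corners are at (214,74), (341,74), (333,217) and (219,215), and the fingertips' front edges are at (216–235,249) and (327–345,249).

Run:
```python
from rig import r
from h import *
s=r.sense();c=r.camera_info("wrist");T=wristT(s,c)
im=cv2.imread("pics/w1.png");g=cv2.cvtColor(im,cv2.COLOR_BGR2GRAY)
hs=cv2.HoughCircles(cv2.medianBlur(g[150:200,285:335],3),cv2.HOUGH_GRADIENT,1,50,param1=80,param2=8,minRadius=11,maxRadius=18)
print(hs)
cell=cast(c,[(310,173)],23.7,T)[0]
if hs is not None: cell=cast(c,[hs[0,0,:2]+[285,150]],23.7,T)[0]
C=cast(c,[(214.5,74),(341,74)],12,T); D=cast(c,[(278,217.5),(333.5,217.5),(341,111),(336,111)],16,T)
P=cast(c,[(228,86),(258,86),(297,86.5),(328,86.5)],27,T)
print("plate+x",C.round(1),np.linalg.norm(C[0]-C[1])); print("deck -x corners",D[:2].round(1),np.linalg.norm(D[0]-D[1]))
print("stop",cast(c,[(309,118)],24,T).round(1))
yv=P[0]-P[3]; yaw=np.arctan2(-yv[0],yv[1]);yv=C[0]-C[1];print("yaw",yaw,np.arctan2(-yv[0],yv[1]))
yaw=-.305
M=np.array([[np.cos(yaw),np.sin(yaw)],[-np.sin(yaw),np.cos(yaw)]])  # world->local
# from deck edge: -x,-y corner is local (-68,-23)
seat1=D[1,:2]-M.T@[-68,-23]; seatD=D[0,:2]-M.T@[-68,23]
seat2=C[:,:2].mean(0)-M.T@[45,24]  # +x plate edge middle is (57,0) from origin -> (45,24) from seat
print("seat",seat1,seatD,seat2)
seat=(seat1+seatD+2*seat2)/4
print("seat",seat,"cell local",M@(cell[:2]-seat))
B=cast(c,[(230.5,124),(230.5,210)],27.5,T);print("bar ends local",[(M@(b[:2]-seat)).round(1) for b in B])
for h in(0,6,10):
  F=cast(c,[(216,249),(235,249),(327,249),(345,249),(218,327)],s["eef_pos"][2]+h,T)
  print(h,[(M@(f[:2]-s["eef_pos"][:2])).round(1) for f in F])
print("tcp local",M@(s["eef_pos"][:2]-seat))
```

```text
[[[25.5 22.5 14.1]]]
plate+x [[ 650.4  -96.4   12. ]
 [ 621.8 -187.2   12. ]] 95.26402791539975
deck -x corners [[ 528.6 -108.    16. ]
 [ 514.5 -152.8   16. ]] 46.90738604497139
stop [[ 598.8 -154.5   24. ]]
yaw -0.3096632816449833 -0.30498346563771034
seat [ 586.29931507 -151.2525768 ] [ 586.57297998 -150.38744187] [ 585.93251159 -151.19315133]
seat [ 586.18432956 -151.00658033] cell local [-27.98011175  -1.88962598]
bar ends local [array([ 8.9, 58.6]), array([-57.6,  61.6])]
0 [array([ 7.7, 31. ]), array([ 7.7, 21.5]), array([  7.7, -24.7]), array([  7.7, -33.7]), array([-38.4,  32.6])]
6 [array([10.4, 29.7]), array([10.4, 20.5]), array([ 10.4, -23.7]), array([ 10.4, -32.4]), array([-33.8,  31.2])]
10 [array([12.2, 28.8]), array([12.2, 19.9]), array([ 12.2, -23. ]), array([ 12.2, -31.4]), array([-30.6,  30.2])]
tcp local [-56.83075572  23.29886404]
```

```bash
python3 -m inch '[[[0,-0.0285,0.15,0,0,0],[0,-0.0285,0.3,0,0,0],[0,-0.0285,0.42,0,0,0],[0,-0.0285,0.46,0,0,0],[0,-0.0285,0.46,0,0,0],[0,-0.0285,0.46,0,0,0]]]' 0.2
python3 - <<'E'
from rig import r
import cv2
s=r.sense();print(s["eef_pos"],s["tcp_rot"],s["contact_force"],s["opening"])
im=r.grab_frame("wrist");cv2.imwrite("pics/w2.png",im[:,:,::-1])
E
```

```text
clock: 2.32
eef_pos: [541.3, -106.9, 30.2]
tcp_rot: [3.142, -0.0, -0.308]
contact_force: [0.9, -0.2, 0.0]
opening: 0.602
grasp_force: 0.0
[ 541.2726914  -106.9128945    30.18399897] [ 3.14156547e+00 -4.96916277e-04 -3.07797880e-01] [ 0.86217832 -0.2128315   0.03708513] 0.602089821135471
```

View pics/w2.png

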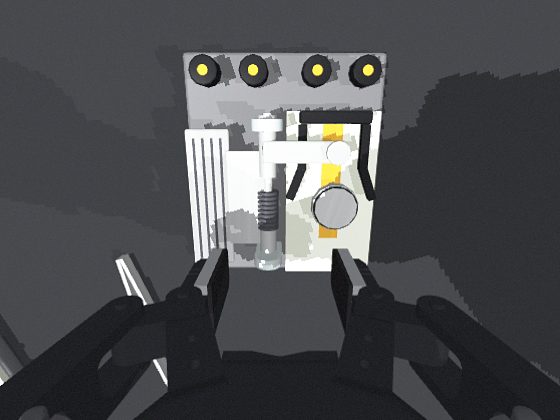

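Wrist view: the left finger (208–229,249) stands over the bar. The right finger (332–352,249) is in line with the cell at (335,206) and behind its rim. Now descending on force readings.

```bash
python3 -m inch '[[[0,0,0.02,0,0,0],[0,0,0.04,0,0,0],[0,0,0.05,0,0,0],[0,0,0.05,0,0,0],[0,0,0.05,0,0,0]]]'
python3 -m inch '[[[0,0,0.01,0,0,0],[0,0,0.015,0,0,0],[0,0,0.015,0,0,0],[0,0,0.015,0,0,0]]]'
```

```text
clock: 2.78
eef_pos: [542.5, -106.4, 20.2]
tcp_rot: [-3.142, -0.003, -0.307]
contact_force: [1.7, -3.2, 5.5]
opening: 0.598
grasp_force: 2.9
clock: 3.12
eef_pos: [542.5, -106.7, 17.5]
tcp_rot: [3.141, -0.003, -0.307]
contact_force: [0.3, -4.6, 9.9]
opening: 0.604
grasp_force: 4.9
```

Run:
```python
from rig import r
import cv2,numpy as np
s=r.sense();print(s["eef_pos"],s["contact_force"])
im=r.grab_frame("wrist");im2=r.grab_frame("side")
a=cv2.resize(im[90:300,170:400],(460,420),interpolation=3);b=cv2.resize(im2[215:290,245:335],None,fx=3.7,fy=5.6,interpolation=3)
cv2.imwrite("pics/w3.png",np.hstack([a,b])[:,:,::-1]) if a.shape[0]==b.shape[0] else print(a.shape,b.shape)
```

```text
[ 542.45647151 -106.69391866   17.47089749] [ 0.32844467 -4.57254897  9.86277564]
```

View pics/w3.png

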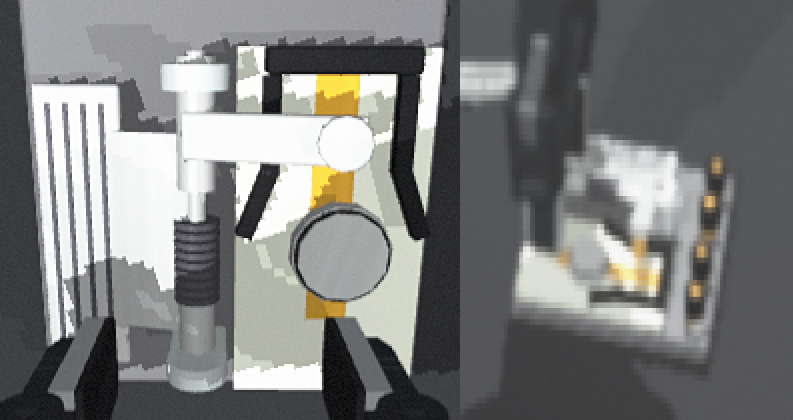

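Run:
```python
from rig import r
from h import *
c=r.camera_info("wrist");s=r.sense();yaw=-.305
M=np.array([[np.cos(yaw),np.sin(yaw)],[-np.sin(yaw),np.cos(yaw)]]);seat=np.array([586.2,-151.])
def st(p,rot): return dict(eef_pos=np.array(p),tcp_rot=np.array(rot))
A=st([541.27,-106.91,30.18],[3.14157,-.0005,-.3078]);B=s
im2=cv2.imread("pics/w2.png");im3=r.grab_frame("wrist")[:,:,::-1]
for S,px,im in((A,(338,152),im2),(B,(342.5,161.5),im3)):
    T=wristT(S,c)
    g=cv2.cvtColor(np.ascontiguousarray(im),cv2.COLOR_BGR2GRAY);x,y=int(px[0]),int(px[1])
    h=cv2.HoughCircles(g[y-25:y+25,x-25:x+25],cv2.HOUGH_GRADIENT,1,60,param1=80,param2=7,minRadius=8,maxRadius=18)
    print(h if h is None else h[0,0]+[x-25,y-25,0])
    for z in(24,28,32,36,40,44): print(z,(M@(cast(c,[px],z,T)[0,:2]-seat)).round(1),end=" ")
    print()
    # finger tip edges
```

```text
[339.5        152.5         11.80000019]
24 [-0.9 -0.4] 28 [-0.4  0.4] 32 [0.  1.1] 36 [0.5 1.9] 40 [0.9 2.6] 44 [1.4 3.4] 
[343.5 160.5  13. ]
24 [-2.5  0.4] 28 [-2.   1.2] 32 [-1.4  2. ] 36 [-0.8  2.8] 40 [-0.3  3.7] 44 [0.3 4.5]
```

```bash
python3 -m inch '[[[0,0,0.0,0,0,0],[0,0,0.0,0,0,0]]]'; python3 -m inch '[[[0,0,0.007,0,0,0],[0,0,0.007,0,0,0],[0,0,0.007,0,0,0]]]'; python3 -m inch '[[[0,0,0.007,0,0,0],[0,0,0.007,0,0,0],[0,0,0.007,0,0,0]]]'
```

```text
clock: 3.43
eef_pos: [542.5, -106.7, 17.6]
tcp_rot: [3.141, -0.003, -0.307]
contact_force: [0.4, -4.3, 9.8]
opening: 0.603
grasp_force: 4.8
clock: 3.68
eef_pos: [542.5, -106.9, 16.2]
tcp_rot: [3.141, -0.003, -0.307]
contact_force: [-0.8, -6.5, 12.5]
opening: 0.601
grasp_force: 5.7
clock: 3.93
eef_pos: [542.5, -106.8, 14.9]
tcp_rot: [3.141, -0.003, -0.307]
contact_force: [-2.3, -5.8, 14.4]
opening: 0.601
grasp_force: 6.3
```

Run:
```python
from rig import r
import cv2,numpy as np
im=r.grab_frame("wrist");im2=r.grab_frame("side")
a=cv2.resize(im[100:300,170:400],(483,420),interpolation=3);b=cv2.resize(im2[210:285,255:310],(308,420),interpolation=3)
cv2.imwrite("pics/w4.png",np.hstack([a,b])[:,:,::-1])
```

```text
(no output)
```

View pics/w4.png

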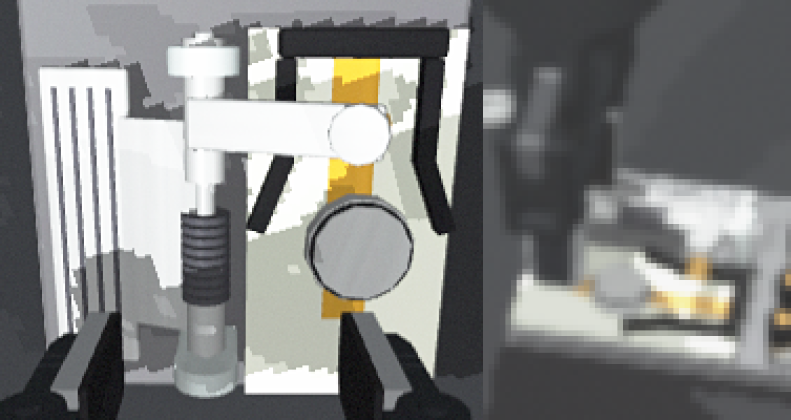

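```bash
python3 -m inch '[[[0,0,0.008,0,0,0],[0,0,0.008,0,0,0],[0,0,0.008,0,0,0],[0,0,0.008,0,0,0]]]'; python3 -m inch '[[[0.01,0,0,0,0,0],[0.02,0,0,0,0,0],[0.03,0,0,0,0,0],[0.04,0,0,0,0,0],[0.05,0,0,0,0,0],[0.05,0,0,0,0,0]]]'
```

```text
clock: 4.37
eef_pos: [542.5, -107.0, 13.8]
tcp_rot: [3.141, -0.003, -0.306]
contact_force: [-3.1, -6.8, 18.6]
opening: 0.601
grasp_force: 8.7
clock: 4.87
eef_pos: [545.9, -107.5, 12.9]
tcp_rot: [3.141, 0.01, -0.306]
contact_force: [-18.5, 5.6, 32.7]
opening: 0.601
grasp_force: 16.3
```

Run:
```python
from rig import r
import cv2,numpy as np
s=r.sense();print(s["contact_force"],s["eef_pos"])
im=r.grab_frame("wrist")
cv2.imwrite("pics/w5.png",cv2.resize(im[100:300,170:400],(483,420),interpolation=3)[:,:,::-1])
```

```text
[-18.53939482   5.63735773  32.69923692] [ 545.85122385 -107.48258451   12.89996819]
```

View pics/w5.png

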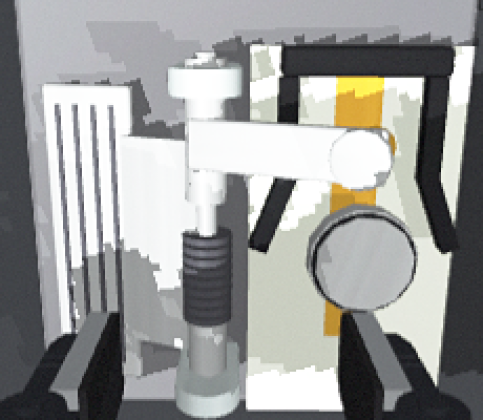

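The fingertips are lower than I assumed: the force jump and tip spacing suggest the bar is on its stop, near 0.38. I'll ease back and up to a comfortable clip angle.

```bash
python3 -m inch '[[[-0.03,0,0,0,0,0],[-0.03,0,-0.01,0,0,0],[-0.03,0,-0.022,0,0,0],[-0.03,0,-0.022,0,0,0],[-0.03,0,-0.022,0,0,0]]]'; python3 -m inch '[[[0.008,0,0,0,0,0],[0.016,0,0,0,0,0],[0.024,0,0,0,0,0],[0.03,0,0,0,0,0],[0.03,0,0,0,0,0]]]'
```

```text
clock: 5.33
eef_pos: [545.0, -106.5, 17.1]
tcp_rot: [-3.141, -0.0, -0.307]
contact_force: [-1.4, 3.7, 8.2]
opening: 0.602
grasp_force: 4.2
clock: 5.75
eef_pos: [549.2, -108.2, 16.5]
tcp_rot: [-3.142, 0.003, -0.307]
contact_force: [-4.3, 3.1, 10.1]
opening: 0.601
grasp_force: 4.8
```

```bash
python3 -m inch '[[[0.015,0,0,0,0,0],[0.03,0,0,0,0,0],[0.045,0,0,0,0,0],[0.06,0,0,0,0,0],[0.07,0,0,0,0,0],[0.08,0,0,0,0,0],[0.08,0,0,0,0,0]]]'
python3 - <<'E'
from rig import r
import cv2
im=r.grab_frame("wrist")
cv2.imwrite("pics/w6.png",cv2.resize(im[100:300,170:400],(483,420),interpolation=3)[:,:,::-1])
E
```

```text
clock: 6.33
eef_pos: [564.6, -113.1, 16.6]
tcp_rot: [-3.142, 0.003, -0.307]
contact_force: [-4.8, 1.8, 9.0]
opening: 0.598
grasp_force: 4.8
```

View pics/w6.png

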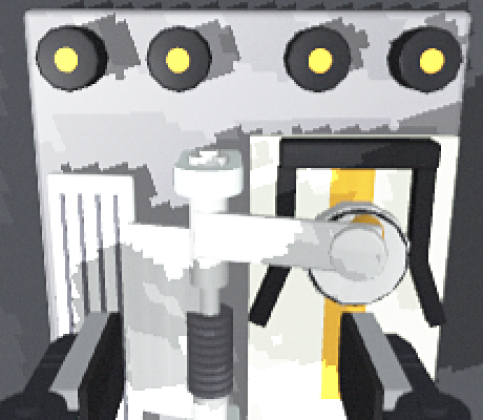

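The cell is under the raised contact at crop (358,255), about 9 mm short of the stop. I'll continue the push and watch the force.

```bash
python3 -m inch '[[[0.012,0,0,0,0,0],[0.024,0,0,0,0,0],[0.034,0,0,0,0,0],[0.034,0,0,0,0,0],[0.034,0,0,0,0,0]]]'; python3 -m inch '[[[0.006,0,0,0,0,0],[0.006,0,0,0,0,0],[0.006,0,0,0,0,0]]]'
```

```text
clock: 6.8
eef_pos: [571.2, -115.2, 16.6]
tcp_rot: [-3.142, 0.003, -0.307]
contact_force: [-4.2, 2.7, 9.2]
opening: 0.601
grasp_force: 4.8
clock: 7.05
eef_pos: [572.0, -115.4, 16.6]
tcp_rot: [-3.142, 0.003, -0.307]
contact_force: [-4.7, 2.7, 9.5]
opening: 0.598
grasp_force: 4.8
```

```bash
python3 -m inch '[[[0.005,0,0,0,0,0],[0.005,0,0,0,0,0],[0.005,0,0,0,0,0]]]'; python3 -m inch '[[[0.005,0,0,0,0,0],[0.005,0,0,0,0,0],[0.005,0,0,0,0,0]]]'
```

```text
clock: 7.3
eef_pos: [572.8, -115.8, 16.6]
tcp_rot: [-3.142, 0.003, -0.307]
contact_force: [-6.3, 2.3, 9.4]
opening: 0.599
grasp_force: 5.6
clock: 7.55
eef_pos: [572.9, -115.8, 16.3]
tcp_rot: [3.142, 0.005, -0.307]
contact_force: [-8.5, 3.4, 10.7]
opening: 0.597
grasp_force: 6.5
```

```bash
python3 -m inch '[[[0.004,0,0,0,0,0],[0.004,0,0,0,0,0],[0.004,0,0,0,0,0]]]'; python3 -m inch '[[[-0.01,0,0,0,0,0],[-0.02,0,0,0,0,0],[-0.035,0,0,0,0,0],[-0.035,0,0,0,0,0]]]'
python3 - <<'E'
from rig import r
from h import *
c=r.camera_info("wrist");s=r.sense();im=r.grab_frame("wrist")
cv2.imwrite("pics/w7.png",im[:,:,::-1]);T=wristT(s,c)
g=cv2.cvtColor(im,cv2.COLOR_RGB2GRAY)
yaw=-.305;M=np.array([[np.cos(yaw),np.sin(yaw)],[-np.sin(yaw),np.cos(yaw)]]);seat=np.array([586.2,-151.])
h=cv2.HoughCircles(cv2.medianBlur(g,3)[130:280,290:400],cv2.HOUGH_GRADIENT,1,10,param1=80,param2=10,minRadius=20,maxRadius=28)
if h is not None:
  for k in h[0][:3]:print(k[2],(M@(cast(c,[k[:2]+[290,130]],23.7,T)[0,:2]-seat)).round(1))
E
```

```text
clock: 7.8
eef_pos: [573.0, -115.9, 16.2]
tcp_rot: [3.141, 0.006, -0.307]
contact_force: [-9.8, 4.2, 10.0]
opening: 0.601
grasp_force: 7.0
clock: 8.13
eef_pos: [571.9, -115.1, 17.8]
tcp_rot: [-3.141, -0.005, -0.307]
contact_force: [2.7, 0.8, 8.3]
opening: 0.599
grasp_force: 4.1
25.2 [0.8 1.9]
25.2 [30.6 -9.8]
27.4 [30.2  6. ]
```

The cell reads x about +0.8 mm in the seat frame, so it is home within measuring error. Now let the bar up and draw back.

```bash
python3 -m inch '[[[-0.01,0,-0.01,0,0,0],[-0.01,0,-0.02,0,0,0],[-0.01,0,-0.03,0,0,0],[-0.01,0,-0.04,0,0,0],[-0.01,0,-0.06,0,0,0],[-0.01,0,-0.1,0,0,0],[-0.01,0,-0.2,0,0,0],[-0.01,0,-0.3,0,0,0]]]'; python3 -m inch '[[[0,0,-0.15,0,0,0],[-0.1,0,-0.25,0,0,0],[-0.18,0,-0.25,0,0,0],[-0.18,0,-0.25,0,0,0],[-0.18,0,-0.25,0,0,0],[-0.18,0,-0.25,0,0,0]]]'
python3 - <<'E'
from rig import r
from h import *
c=r.camera_info("wrist");s=r.sense();im=r.grab_frame("wrist");T=wristT(s,c)
print(s["eef_pos"],s["contact_force"])
cv2.imwrite("pics/w8.png",im[:,:,::-1])
g=cv2.cvtColor(im,cv2.COLOR_RGB2GRAY)
yaw=-.305;M=np.array([[np.cos(yaw),np.sin(yaw)],[-np.sin(yaw),np.cos(yaw)]]);seat=np.array([586.2,-151.])
p=np.r_[seat+M.T@[0,0],23.7];pc=np.linalg.inv(T)@np.r_[p,1];u=(c["K"]@pc[:3]/pc[2])[:2];print("expected px",u)
x,y=u.astype(int);y0=max(y-30,0)
h=cv2.HoughCircles(g[y0:y+30,x-30:x+30],cv2.HOUGH_GRADIENT,1,8,param1=80,param2=8,minRadius=10,maxRadius=18)
if h is not None:
  for k in h[0][:4]:print(k[2],(M@(cast(c,[k[:2]+[x-30,y0]],23.7,T)[0,:2]-seat)).round(1))
E
```

```text
clock: 8.85
eef_pos: [566.7, -114.2, 76.6]
tcp_rot: [3.141, 0.002, -0.307]
contact_force: [0.7, -0.2, 0.2]
opening: 0.601
grasp_force: 0.0
clock: 9.35
eef_pos: [533.8, -103.6, 126.4]
tcp_rot: [3.142, -0.0, -0.307]
contact_force: [-0.4, -0.0, 0.7]
opening: 0.597
grasp_force: 0.0
[ 533.77071722 -103.6040343   126.37967588] [-0.42754006 -0.01071734  0.72305398]
expected px [316.59265861 125.87140651]
14.1 [-0.5  0.1]
16.3 [5.4 1.8]
16.3 [ 0.2 -7.6]
17.3 [ 9.8 -3.4]
```

```bash
python3 -c "
from rig import r
print(r.sign_off())"
```

```text
the job is handed in; nothing more can be done
None
```

I slid the cell under the lifted contact up against the end stop, let the bar up and drew the arm clear, then handed the job in; the last close look put the cell within about 0.5 mm of the seat, but the hand-in gave no verdict, and I did not check the final clip angle or the other holder.

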